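# Open the child-safe lye bottle

## Task

One bottle in the steel caddy holds the pretzel lye: the tallest, with a wide push-and-turn safety cap that has a pointer nose on its side. Press that cap down, keep it pressed while you twist it anticlockwise (seen from above) until its nose lines up with the arrow on the bottle's shoulder, then lift the cap straight off. Finish with the gripper still holding the cap, level, about 6 cm above the open mouth; the bottle stays standing in its caddy pocket and the other things on the bench stay where they are.

Things in the scene. Friction and masses are not known exactly. Their poses are not given: they have to be found in the camera images.
- bottle: the lye bottle: white square plastic bottle, 80 x 80 mm and 122 mm high, round sloping shoulder up to 146 mm, bead of 49 mm diameter up to 149 mm, then the neck. About 0.75 kg. It stands loose in one of the caddy's three pockets (which one varies), which keeps it from turning more than 3 degrees. Origin: centre of its underside; z up; x points to the side with the moulded arrow.
- bottle_mouth (a point): centre of the bottle's mouth, top of its neck (30 mm diameter), 172 mm above the bottle's origin. Three bayonet lugs stand out of the neck to 42 mm diameter, 163 to 167 mm above the origin. Nothing else in or near the caddy is higher than 140 mm above the bench.
- bottle_mark (a point): middle of the raised arrow on the bottle's shoulder (it points at the cap), 33 mm from the neck's axis along the bottle's x, 137 mm above the bottle's origin
- cap: the safety cap: grey ribbed plastic, 50 mm diameter, 32 mm high, with a pointer nose down its side (9 mm wide, reaching 31 mm from the axis) and a raised arrow on top pointing the same way. About 55 g. Origin: on its axis at the lower rim; z up; x points along the nose. Locked, its origin lies 156 mm above the bottle's and the nose points 63 degrees clockwise (from above) of the bottle's arrow.
- cap_nose (a point): top edge of the nose, 31 mm from the axis, 30 mm above the rim. A spring lifts the cap (5 N at rest, 14 N when 7 mm down, where its rim meets the bead). Up, 3.5 mm teeth stop it turning; pressed 5 to 7 mm down it turns anticlockwise and comes off upwards with the nose within 12 degrees of the arrow; just past that is a stop. The spring acts no more once the cap is 4 mm above its locked height.
- caddy: brushed steel caddy fixed to the bench, 94 x 272 mm, 70 mm high, three pockets 84 x 84 mm in a row along its y at -89, 0 and +89 mm, floor 5 mm thick. Origin: centre of its underside.
- vinegar: bystander in the caddy: round white bottle, 72 mm diameter, with a narrow grey screw cap 33 mm wide, 125 mm high in all. Origin: centre of its underside.
- soda: bystander in the caddy: smaller square white bottle 72 x 72 mm with a plain smooth grey lid 44 mm wide, 132 mm high in all. Origin: centre of its underside.
- jar: bystander: open glass jar with green paste and a spoon, 68 mm diameter, 82 mm high, spoon to 120 mm, behind the caddy. Origin: centre of its underside.
- cup: bystander: teal cup, 84 mm diameter, 95 mm high, beside the caddy. Origin: centre of its underside.
- shaker: bystander: metal dredger, 62 mm diameter, 96 mm high, behind the caddy. Origin: centre of its underside.
- scraper: bystander: bench scraper lying flat, 120 x 152 mm, 22 mm high, on the robot's side of the caddy. Origin: centre of its underside.
- pin: bystander: wooden rolling pin, 47 mm diameter, 400 mm long, lying to the left. Origin: under its middle; x along it.
Mind the look-alikes: they are no part of the job. Of the things shaped like the cap, the grey one is meant.

How it is judged (in metres and radians):
On the way, in this order (a step that is already met when the one before it is completed fails the run):
1. the cap is pressed down against its spring while still in its locked position (z of cap in the frame of bottle below 0.153 m and angle between the x axis of cap and the x axis of bottle, either way round above 0.95 rad and horizontal distance between cap and bottle_mouth below 0.006 m), for 0.05 s.
2. the cap, still on the neck, is turned until its nose lines up with the arrow (angle between the x axis of cap and the x axis of bottle, either way round below 0.26 rad and z of cap in the frame of bottle below 0.162 m and horizontal distance between cap and bottle_mouth below 0.006 m), for 0.05 s.
At the end, for the whole second after the job is handed in: The gripper still holds the cap at rest, level within 11 degrees, its rim 30 to 120 mm above the bottle's mouth and within 30 mm of straight above it, touching neither bottle nor caddy; the bottle stands upright (within 3 degrees) in its pocket, within 10 mm of where it was (z of cap in the frame of bottle_mouth between 0.03 and 0.12 m and horizontal distance between cap and bottle_mouth below 0.03 m and angle between cap's own z axis and vertical below 0.2 rad and contact force between the fingers and cap above 1 N and contact force between cap and bottle below 0.1 N and contact force between cap and caddy below 0.1 N and linear speed of each of cap, bottle below 0.03 m/s and angle between bottle's own z axis and vertical below 0.06 rad and distance of bottle from where it was at the start of the episode below 0.01 m); the arm keeps its last pose, push and grip.
It fails at once if the bottle is lifted or tipped out of its pocket (20 mm or 0.2 rad) (distance of bottle from where it was at the start of the episode above 0.02 m or angle between bottle's own z axis and vertical above 0.2 rad).
It fails at once if another thing on the bench is moved by more than 20 mm (distance of any of vinegar, soda, jar, cup, shaker, scraper, pin from where it was at the start of the episode above 0.02 m).
It also fails if it takes over 38 s, if anything falls off the work surface, if the arm or the gripper's body presses on something with over 40 N, if the wrist force passes 120 N, or if a joint passes its speed limit or range.

## Robot

A 7-joint arm with a two-finger parallel gripper is mounted at the origin on the work surface. World frame = base frame: x ahead of the robot, y to its left, z up, the work surface at z = 0. Lengths are in mm, angles in rad, forces in N, time in s.
With the tool pointing down it reaches from about 400 to 925 mm from the base axis. Payload 4.1 kg.
Tool frame: the origin (TCP) lies midway between the tips of the shut fingers; the grasp point (between the pads) lies 19 mm behind it; z points along the fingers, y is the line along which they close (so a half turn about z gives the same grasp; the last joint's range is limited). The gripper opens to 85 mm and grips with 20 to 120 N. Pads are 22 mm wide; open, the fingers measure 114 mm over their backs; the gripper's body (76 mm by 85 mm) begins 54 mm behind the grasp point. The pads swing forward as they close: fully open they stand 13 mm farther back than shut.
Start: joints at [-1.303, 0.398, 0.045, 1.537, -0.019, 1.207, -0.051], TCP at [233.091, 606.805, 231.347] pointing down, gripper open.
Joint ranges: [-2.82, 2.82], [-0.49, 2.23], [-1.37, 1.46], [0, 2.46], [-1.36, 4.5], [0.23, 2], [-2.94, 2.94]. Speed limits (rad/s): [2.57, 2.57, 3.14, 3.14, 3.14, 3.14, 3.14].

## Interface

Orientations are given as a rotation vector (axis times angle).
In Python, from rig import robot, imaging gives the robot as it stands. The module is installed in compiled form; this text tells all that it offers.
- The arm moves only by the shell command python3 -m pendant 'ROWS'. ROWS is a JSON object of lists of equal length, an entry for each row: "fingers": the opening, from 0 (shut) to 1 (fully open); "offset": the shift along the tool's x, y, z scaled (see below), a list of three; "angular": the turn, a rotation vector about the tool's x, y, z scaled (see below), a list of three. In form: {"fingers": [fingers, ...], "offset": [[tx, ty, tz], ...], "angular": [[rx, ry, rz], ...]}. A call has 1 to 8 rows; each row shifts and turns the commanded pose from where the row before left it, along the tool's axes as they then stand; what a row does not reach is not made up. The controller multiplies each number of a shift by 0.04 m and each number of a turn by 0.12 rad. A row lasts 1/12 s, in which the tool goes at most 41.7 mm and 7.16 degrees, less where a joint would pass 70% of its speed; a pose out of reach is approached as far as the arm can. A call with a number of a shift or a turn outside -1 to 1 is refused whole. A call with a gripper value outside its range is refused whole. The fingers move at their own pace and stop on an object; the grip force is fixed at half the most. Time passes only in rows, so rows that do not move let the fingers close. It gives the time, the measured TCP pose, the force, the opening and the grip force at its end, in the units of the state.
- robot.observe(): the state, without advancing time (a new reading comes with each control period).
- imaging.get_image(name): name is "scene" or "top"; returns a dict with "frame" (480x640x3 uint8, red, green, blue), "fx", "fy", "cx", "cy" (pixels), "origin" and "orientation" of the camera in the world. Camera axes: x right, y down, z forward; pixel columns grow to the right and rows downward; lengths in mm; the calibration is good to about 2 mm. A picture is of the moment at which its call begins. There is no depth.
- robot.finish_job(): hands the job in; it is judged then, once.
The state is a dict: "time_s": time; "q": joint angles; "joint_velocities": joint speeds; "joint_efforts": joint torques, N m; "tcp_pos": TCP position; "tcp_rot": TCP orientation; "force": force on the tool from outside, world axes, zero at the start; "torque": the same for the moment, N m; "gripper_width": opening from 0.0 (shut) to 1.0 (fully open); "grasp_force": force on a finger pad.
Only numpy, scipy, OpenCV 4.12 (cv2) and the standard library are available. Lean on these libraries where they do the work, as an engineer would, in place of code of your own. Each camera call takes 0.05 s, during which the arm holds its last target. There are 200 camera calls.

## Working session

There is one attempt and no reset: what is moved stays moved. The work goes in short steps, Python scripts to look and compute and a shell command to move; the robot and the scene stay as the last step left them, time stands still between calls to the robot, and variables do not carry over. Pictures are saved under pics/ and viewed, at most 10 in all, crops included, and the job is handed in when it is done.

```bash
mkdir -p pics
python3 - <<'E'
from rig import robot, imaging
import cv2
s=robot.observe();print({k:s[k] for k in s})
for n in("scene","top"):
    d=imaging.get_image(n);cv2.imwrite(f"pics/{n}0.png",d["frame"][:,:,::-1])
    print(n,{k:d[k] for k in d if k!="frame"})
E
```

```text
{'time_s': 0.0, 'q': array([-1.30302372,  0.39917169,  0.04505178,  1.53791235, -0.01871446,
        1.206882  , -0.0506844 ]), 'joint_velocities': array([ 0.00089795,  0.00097657, -0.00114511,  0.00028152, -0.00044448,
        0.00109567,  0.00121623]), 'joint_efforts': array([ 8.52312746e-05, -4.75134230e+01,  1.36491202e+00, -2.54220879e+01,
        1.17210404e-02,  9.44820174e-03,  6.08293448e-06]), 'tcp_pos': array([232.84831279, 606.17128321, 230.26254914]), 'tcp_rot': array([-5.72696289e-01, -3.08871696e+00,  3.04390917e-03]), 'force': array([ 0.76580087, -0.02242914,  0.22590044]), 'torque': array([ 0.06652098, -0.03759764, -0.06342399]), 'grasp_force': 0.0, 'gripper_width': 1.004333362508298}
scene {'fx': 499.90760968769035, 'fy': 499.90760968769035, 'cx': 318.78180800531766, 'cy': 242.87820074340664, 'origin': array([1186.1017582 , 1147.65883051,  919.0151329 ]), 'orientation': array([-0.71746182, -2.4501119 ,  1.34376102])}
top {'fx': 495.2827199454322, 'fy': 495.2827199454322, 'cx': 317.1453151982108, 'cy': 244.2244683533036, 'origin': array([ 414.59343909,  127.8685187 , 1259.93976709]), 'orientation': array([-2.13261566,  2.17465442, -0.14626711])}
```

View pics/scene0.png

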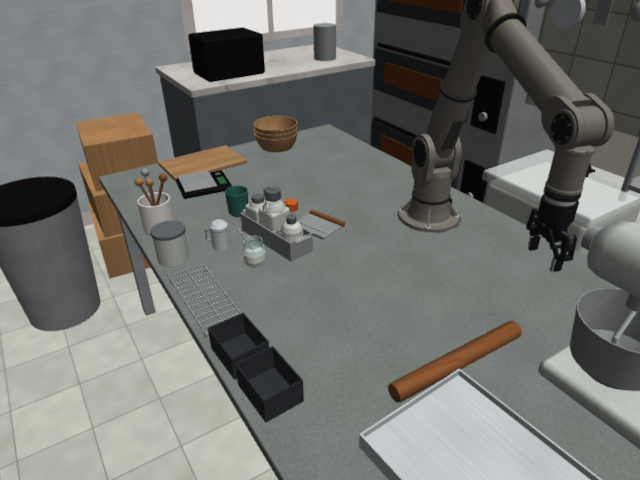

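View pics/top0.png

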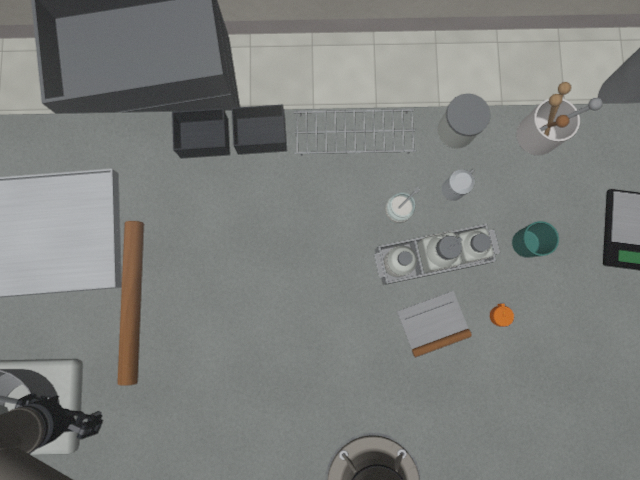

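Candidates in the top image are: round bottle with a narrow cap (404,258), large bottle with a wide cap (448,247), small bottle with a plain lid (480,242), and an orange cap on the bench (502,316). The wide cap in the middle pocket fits the description. I'll check it in one close crop.

Run:
```python
import cv2,numpy as np
t=cv2.imread("pics/top0.png")[215:290,370:505];s=cv2.imread("pics/scene0.png")[180:262,235:345]
a=cv2.resize(t,(800,444),interpolation=cv2.INTER_CUBIC)
cv2.imwrite("pics/c0.png",cv2.resize(t[10:60,40:125],(800,470),interpolation=cv2.INTER_CUBIC))
cv2.imwrite("pics/c1.png",cv2.resize(s,(800,596),interpolation=cv2.INTER_CUBIC))
```

```text
(no output)
```

View pics/c0.png

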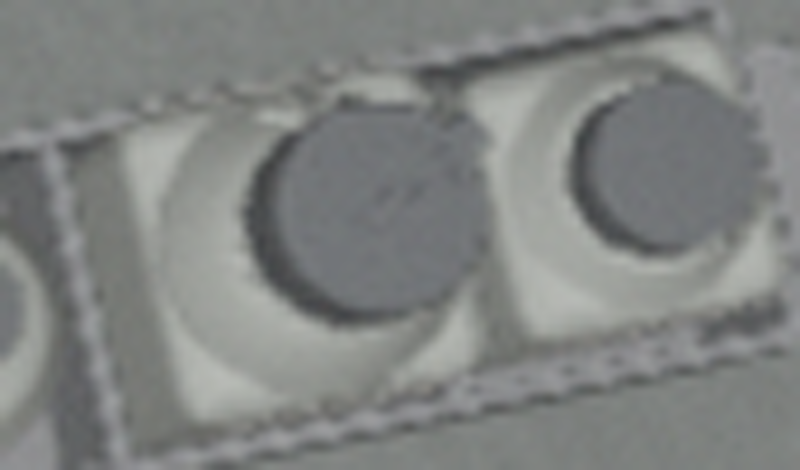

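View pics/c1.png

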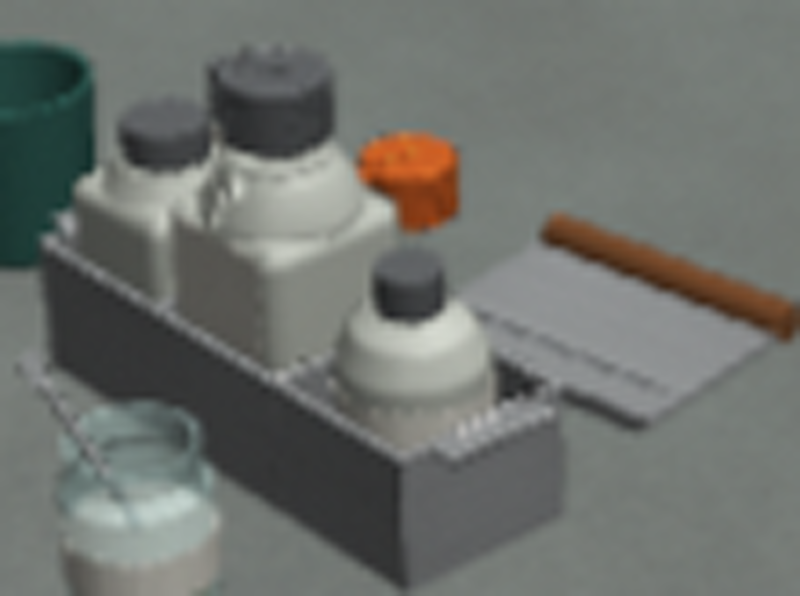

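The crops confirm it: the tallest bottle is in the middle pocket and has a wide ribbed cap. In the top image the cap-top centre is about (450.5,247.1) and the nose is upper right at about (460,238). The arrow on the shoulder faces away from the robot.

```bash
cat > h.py <<'E'
from rig import robot, imaging
import numpy as np, cv2
from scipy.spatial.transform import Rotation as R
def ray(d,u,v,z):
    r=R.from_rotvec(d["orientation"]).apply([(u-d["cx"])/d["fx"],(v-d["cy"])/d["fy"],1])
    return d["origin"]+r*(z-d["origin"][2])/r[2]
def proj(d,p):
    c=R.from_rotvec(d["orientation"]).inv().apply(np.array(p)-d["origin"])
    return np.c_[d["fx"]*c[:,0]/c[:,2]+d["cx"],d["fy"]*c[:,1]/c[:,2]+d["cy"]]
E
python3 - <<'E'
from h import *
t=imaging.get_image("top");s=imaging.get_image("scene")
c=ray(t,450.5,247.1,193);n=ray(t,410+475/9.41,225+122/9.41,191);
print("top",c,"scene",ray(s,272.4,190.2,193))
print("nose",np.degrees(np.arctan2(*(n-c)[[1,0]])),np.linalg.norm(n-c))
# caddy far rim direction (top crop) z=70
a,b=ray(t,410,225+155/9.41,70),ray(t,410+710/9.41,225+12/9.41,70)
a2,b2=ray(t,410+120/9.41,225+458/9.41,70),ray(t,410+780/9.41,225+345/9.41,70)
for p,q in((a,b),(a2,b2)):print("caddy long",np.degrees(np.arctan2(*(p-q)[[1,0]])))
o=robot.observe();Rt=R.from_rotvec(o["tcp_rot"]).as_matrix();print(Rt.round(3))
# overlay cap rim
th=np.linspace(0,2*np.pi,60)
for nm,d,(x0,y0,w,h) in(("t",t,(425,225,50,40)),("s",s,(255,175,40,40))):
    f=cv2.resize(d["frame"][y0:y0+h,x0:x0+w,::-1],None,fx=10,fy=10,interpolation=cv2.INTER_CUBIC)
    for z in(161,193):
        P=proj(d,np.c_[c[0]+25*np.cos(th),c[1]+25*np.sin(th),th*0+z])
        cv2.polylines(f,[((P-[x0,y0]+.5)*10).astype(int)],True,(0,0,255) if z>170 else (0,255,0),1)
    an=np.arctan2(*(n-c)[[1,0]])
    P=proj(d,[[c[0]+31*np.cos(an),c[1]+31*np.sin(an),191],[c[0]+33*np.cos(an+1.1),c[1]+33*np.sin(an+1.1),142]])
    for p in P:cv2.circle(f,tuple(((p-[x0,y0]+.5)*10).astype(int)),4,(255,0,0),-1)
    cv2.imwrite(f"pics/{nm}o.png",f)
A=cv2.imread("pics/to.png");B=cv2.imread("pics/so.png");cv2.imwrite("pics/o.png",cv2.resize(np.hstack([A,B]),(800,356)))
E
```

```text
top [ 545.43918118 -165.81139542  193.        ] scene [ 547.83298192 -160.61435962  193.        ]
nose -49.66893466335681 30.810953224455336
caddy long 100.32223521137985
caddy long 98.55801631272512
[[-0.934  0.358 -0.   ]
 [ 0.358  0.934 -0.001]
 [-0.    -0.001 -1.   ]]
```

View pics/o.png

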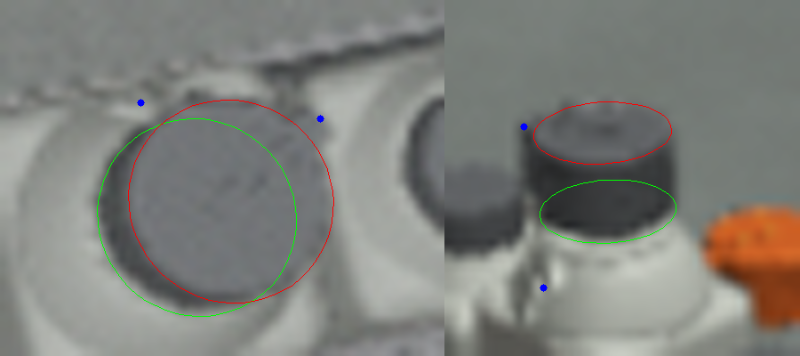

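The overlay shows the model about 0.7 px too far right and down, which is the half-pixel of the crop scaling. The nose and arrow dots agree with what I see. I'll travel at height and work out the refined centre on the way.

```bash
python3 - <<'E'
from h import *
t=imaging.get_image("top");s=imaging.get_image("scene")
print(ray(t,450.0,246.6,193),ray(s,271.9,189.8,193))
# silhouette fit: cap = cylinder, per view; score = mean |gradient| along projected hull outline
from scipy.spatial import ConvexHull
th=np.linspace(0,2*np.pi,72)
def sc(d,g,x,y):
    P=proj(d,np.vstack([np.c_[x+25*np.cos(th),y+25*np.sin(th),th*0+z] for z in(161,193)]))
    m=np.zeros(g.shape,np.uint8);k=8
    H=cv2.convexHull(P.astype(np.float32))[:,0]
    def ring(f):
        c=H.mean(0);Q=c+(H-c)*f;Q=np.vstack([np.linspace(Q[i],Q[(i+1)%len(Q)],4) for i in range(len(Q))]).astype(np.float32)
        return cv2.remap(g,Q[:,0].reshape(1,-1),Q[:,1].reshape(1,-1),cv2.INTER_LINEAR)[0]
    return (ring(1.08)-ring(.92)).clip(-20,60).mean()
for nm,d in(("top",t),("scene",s)):
    g=cv2.cvtColor(d["frame"],cv2.COLOR_RGB2GRAY).astype(np.float32)
    b=sorted(((sc(d,g,x,y),x,y) for x in np.arange(536,560,.5) for y in np.arange(-176,-152,.5)),reverse=True)[:12]
    print(nm,np.mean(b,0).round(1))
E
python3 -m pendant '{"fingers":[1,1,1,1,1,1,1,1],"offset":[[-0.3,-0.3,0],[-0.68,-0.73,0],[-0.68,-0.73,0],[-0.68,-0.73,0],[-0.68,-0.73,0],[-0.68,-0.73,0],[-0.68,-0.73,0],[-0.68,-0.73,0]],"angular":[[0,0,0],[0,0,0],[0,0,0],[0,0,0],[0,0,0],[0,0,0],[0,0,0],[0,0,0]]}'
```

```text
[ 546.55456232 -164.78544468  193.        ] [ 547.84142212 -164.05131674  193.        ]
top [  39.8  547.2 -166.1]
scene [  34.   546.  -168.9]
time_s: 0.97
tcp_pos: [344.9, 330.3, 231.5]
tcp_rot: [0.573, 3.089, 0.001]
force: [0.8, 0.8, 0.6]
gripper_width: 1.001
grasp_force: 0.0
```

Centre estimate is (547,-165). Travel continues.

```bash
python3 -m pendant '{"fingers":[1,1,1,1,1,1,1,1],"offset":[[-0.68,-0.73,0],[-0.68,-0.73,0],[-0.68,-0.73,0],[-0.68,-0.73,0],[-0.68,-0.73,0],[-0.68,-0.73,0],[-0.68,-0.73,0],[-0.68,-0.73,0]],"angular":[[0,0,0],[0,0,0],[0,0,0],[0,0,0],[0,0,0],[0,0,0],[0,0,0],[0,0,0]]}'
python3 -m pendant '{"fingers":[1,1,1,1,1,1,1,1],"offset":[[-0.68,-0.73,0],[-0.68,-0.73,0],[-0.68,-0.73,0],[-0.68,-0.73,0],[-0.5,-0.5,0],[-0.2,-0.3,0],[0,0,0],[0,0,0]],"angular":[[0,0,0],[0,0,0],[0,0,0],[0,0,0],[0,0,0],[0,0,0],[0,0,0],[0,0,0]]}'
python3 - <<'E'
from h import *
o=robot.observe();print(o["q"].round(2),(R.from_rotvec(o["tcp_rot"]).as_matrix().T@(np.array([547,-165,231])-o["tcp_pos"])/40).round(3))
E
```

```text
time_s: 1.63
tcp_pos: [464.2, 34.3, 231.7]
tcp_rot: [0.572, 3.088, 0.002]
force: [-0.8, -0.1, 0.4]
gripper_width: 0.999
grasp_force: 0.0
time_s: 2.3
tcp_pos: [537.9, -152.4, 231.1]
tcp_rot: [-0.576, -3.088, -0.0]
force: [-0.5, -0.4, 0.3]
gripper_width: 1.001
grasp_force: 0.0
[-0.33  0.28  0.64  1.77 -0.18  1.15  1.58] [-0.326 -0.212  0.002]
```

```bash
python3 -m pendant '{"fingers":[1,1,1,1,1,1,1,1],"offset":[[-0.33,-0.21,0],[0,0,0],[0,0,0],[0,0,0],[0,0,0],[0,0,0],[0,0,0],[0,0,0]],"angular":[[0,0,0],[0,0,0.93],[0,0,0.93],[0,0,0.93],[0,0,0.93],[0,0,0.93],[0,0,0],[0,0,0]]}'
python3 - <<'E'
from h import *
o=robot.observe();M=R.from_rotvec(o["tcp_rot"]).as_matrix();print(o["q"].round(2),M.round(3),np.degrees(np.arctan2(M[1,1],M[0,1])),(M.T@(np.array([547,-165,231])-o["tcp_pos"])/40).round(3))
s=imaging.get_image("scene");t=imaging.get_image("top")
A=cv2.resize(s["frame"][130:240,220:330,::-1],(550,550),interpolation=cv2.INTER_CUBIC)
cv2.imwrite("pics/h.png",A)
E
```

```text
time_s: 2.97
tcp_pos: [547.5, -162.4, 231.2]
tcp_rot: [-1.393, -2.815, -0.002]
force: [-0.4, -0.9, 0.1]
gripper_width: 1.003
grasp_force: 0.0
[-0.38  0.33  0.75  1.74 -0.24  1.16  1.09] [[-0.606  0.795 -0.   ]
 [ 0.795  0.606  0.001]
 [ 0.001  0.001 -1.   ]] 37.32659566544955 [-0.044 -0.049  0.004]
```

View pics/h.png

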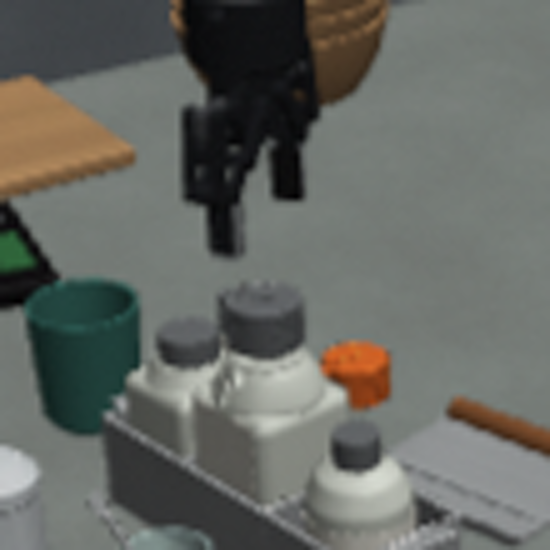

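The gripper is above the cap: the fingertips are at (225,245) and (290,190) in the crop, with their midpoint at x≈258 against the cap centre at (262,295). Now I descend and close.

```bash
python3 -m pendant '{"fingers":[1,1,1,1,1,1,1,1],"offset":[[-0.04,-0.05,0.3],[0,0,0.4],[0,0,0.4],[0,0,0.4],[0,0,0.3],[0,0,0.12],[0,0,0],[0,0,0]],"angular":[[0,0,0],[0,0,0],[0,0,0],[0,0,0],[0,0,0],[0,0,0],[0,0,0],[0,0,0]]}'
python3 -m pendant '{"fingers":[0.8,0.72,0.68,0.64,0.62,0.6,0.58,0.56],"offset":[[0,0,0],[0,0,0],[0,0,0],[0,0,0],[0,0,0],[0,0,0],[0,0,0],[0,0,0]],"angular":[[0,0,0],[0,0,0],[0,0,0],[0,0,0],[0,0,0],[0,0,0],[0,0,0],[0,0,0]]}'
```

```text
time_s: 3.73
tcp_pos: [547.0, -167.1, 154.6]
tcp_rot: [1.401, 2.812, -0.0]
force: [-0.2, 0.4, 0.2]
gripper_width: 1.006
grasp_force: 0.0
time_s: 4.4
tcp_pos: [547.0, -166.8, 154.9]
tcp_rot: [1.401, 2.812, 0.001]
force: [-1.0, 0.8, 2.5]
gripper_width: 0.572
grasp_force: 61.4
```

```bash
python3 -m pendant '{"fingers":[0,0,0,0,0,0,0,0],"offset":[[0,0,0],[0,0,0],[0,0,0.05],[0,0,0.05],[0,0,0.05],[0,0,0],[0,0,0],[0,0,0]],"angular":[[0,0,0],[0,0,0],[0,0,0],[0,0,0],[0,0,0],[0,0,0],[0,0,0],[0,0,0]]}'
```

```text
time_s: 5.07
tcp_pos: [547.1, -166.9, 149.9]
tcp_rot: [1.401, 2.812, 0.002]
force: [-2.8, 2.1, 11.2]
gripper_width: 0.573
grasp_force: 62.1
```

```bash
python3 -m pendant '{"fingers":[0,0,0,0],"offset":[[0,0,0.04],[0,0,0.03],[0,0,0],[0,0,0]],"angular":[[0,0,0],[0,0,0],[0,0,0],[0,0,0]]}'
```

```text
time_s: 5.4
tcp_pos: [547.2, -167.0, 147.9]
tcp_rot: [1.401, 2.811, 0.003]
force: [-4.7, 3.1, 16.0]
gripper_width: 0.57
grasp_force: 62.9
```

Fully pressed (16 N, about 7 mm down). Now the twist.

```bash
python3 -m pendant '{"fingers":[0,0,0,0,0],"offset":[[0,0,0],[0,0,0],[0,0,0],[0,0,0],[0,0,0]],"angular":[[0,0,-0.5],[0,0,-0.5],[0,0,-0.5],[0,0,-0.5],[0,0,0]]}'
python3 -c "
from h import *
o=robot.observe();M=R.from_rotvec(o['tcp_rot']).as_matrix();print(o['torque'],np.degrees(np.arctan2(M[1,1],M[0,1])))"
```

```text
time_s: 5.82
tcp_pos: [548.6, -167.5, 148.2]
tcp_rot: [1.051, 2.956, 0.002]
force: [-1.8, 1.1, 13.0]
gripper_width: 0.575
grasp_force: 62.5
[0.25573857 0.4967048  0.06531965] 50.87088776908437
```

```bash
python3 -m pendant '{"fingers":[0,0,0,0,0,0,0,0],"offset":[[0,0,0.02],[0,0,0],[0,0,0],[0,0,0],[0,0,0],[0,0,0],[0,0,0],[0,0,0]],"angular":[[0,0,-0.7],[0,0,-0.8],[0,0,-0.8],[0,0,-0.8],[0,0,-0.8],[0,0,-0.8],[0,0,-0.8],[0,0,0]]}'
python3 -c "
from h import *
o=robot.observe();M=R.from_rotvec(o['tcp_rot']).as_matrix();print(o['torque'],np.degrees(np.arctan2(M[1,1],M[0,1])))"
```

```text
time_s: 6.48
tcp_pos: [549.1, -166.6, 147.9]
tcp_rot: [0.033, 3.136, 0.002]
force: [-1.5, 2.1, 15.7]
gripper_width: 0.574
grasp_force: 62.7
[0.56428048 0.57724989 0.03811053] 88.79019199741674
```

```bash
python3 -m pendant '{"fingers":[0,0,0,0,0],"offset":[[0,0,0],[0,0,0],[0,0,0],[0,0,0],[0,0,0]],"angular":[[0,0,-0.6],[0,0,-0.6],[0,0,-0.5],[0,0,0],[0,0,0]]}'
python3 - <<'E'
from h import *
o=robot.observe();M=R.from_rotvec(o['tcp_rot']).as_matrix();print(o['torque'],np.degrees(np.arctan2(M[1,1],M[0,1])))
s=imaging.get_image("scene");t=imaging.get_image("top")
A=cv2.resize(s["frame"][175:225,245:295,::-1],(550,550),interpolation=cv2.INTER_CUBIC)
cv2.imwrite("pics/tw.png",A)
E
```

```text
time_s: 6.9
tcp_pos: [549.0, -166.2, 147.9]
tcp_rot: [-0.283, 3.124, 0.002]
force: [-2.1, 4.2, 16.2]
gripper_width: 0.576
grasp_force: 62.8
[0.73853032 0.65352357 0.17654552] 100.33898665478995
```

View pics/tw.png

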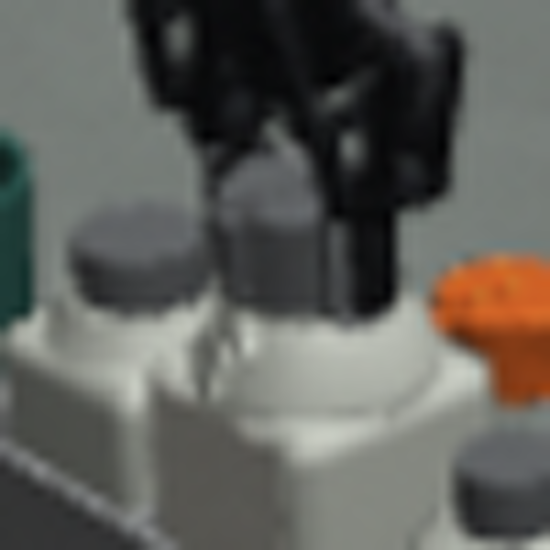

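The nose, at about (225,200), sits above the shoulder arrow at (215,360) after 63° of turn. I'll lift gently and watch the force.

```bash
python3 -m pendant '{"fingers":[0,0,0,0,0,0,0,0],"offset":[[0,0,-0.05],[0,0,-0.05],[0,0,-0.05],[0,0,-0.05],[0,0,-0.05],[0,0,-0.05],[0,0,0],[0,0,0]],"angular":[[0,0,0],[0,0,0],[0,0,0],[0,0,0],[0,0,0],[0,0,0],[0,0,0],[0,0,0]]}'
```

```text
time_s: 7.67
tcp_pos: [546.8, -167.1, 156.7]
tcp_rot: [-0.281, 3.129, -0.0]
force: [1.7, 0.8, 3.1]
gripper_width: 0.578
grasp_force: 61.5
```

```bash
python3 -m pendant '{"fingers":[0,0,0,0,0,0],"offset":[[0,0,-0.05],[0,0,-0.05],[0,0,-0.05],[0,0,-0.05],[0,0,0],[0,0,0]],"angular":[[0,0,0],[0,0,0],[0,0,0],[0,0,0],[0,0,0],[0,0,0]]}'
```

```text
time_s: 8.17
tcp_pos: [546.4, -167.0, 164.8]
tcp_rot: [0.281, -3.128, -0.0]
force: [-0.6, 0.2, -0.1]
gripper_width: 0.578
grasp_force: 62.0
```

It is free, with no pull on the bottle. Now up to 6 cm above the mouth.

```bash
python3 -m pendant '{"fingers":[0,0,0,0,0,0,0,0],"offset":[[0,0,-0.1],[0,0,-0.2],[0,0,-0.3],[0,0,-0.35],[0,0,-0.35],[0,0,-0.25],[0,0,-0.1],[0,0,0]],"angular":[[0,0,0],[0,0,0],[0,0,0],[0,0,0],[0,0,0],[0,0,0],[0,0,0],[0,0,0]]}'
python3 -m pendant '{"fingers":[0,0,0,0],"offset":[[0,0,0],[0,0,0],[0,0,0],[0,0,0]],"angular":[[0,0,0],[0,0,0],[0,0,0],[0,0,0]]}'
python3 - <<'E'
from h import *
s=imaging.get_image("scene");t=imaging.get_image("top")
A=cv2.resize(s["frame"][150:240,235:325,::-1],(550,550),interpolation=cv2.INTER_CUBIC)
cv2.imwrite("pics/end.png",A)
E
```

```text
time_s: 8.83
tcp_pos: [547.6, -167.2, 232.5]
tcp_rot: [-0.281, 3.126, -0.001]
force: [0.9, -0.0, -1.2]
gripper_width: 0.575
grasp_force: 62.0
time_s: 9.17
tcp_pos: [546.4, -166.8, 230.1]
tcp_rot: [0.281, -3.128, -0.001]
force: [-1.0, 0.1, 0.3]
gripper_width: 0.576
grasp_force: 62.0
```

View pics/end.png

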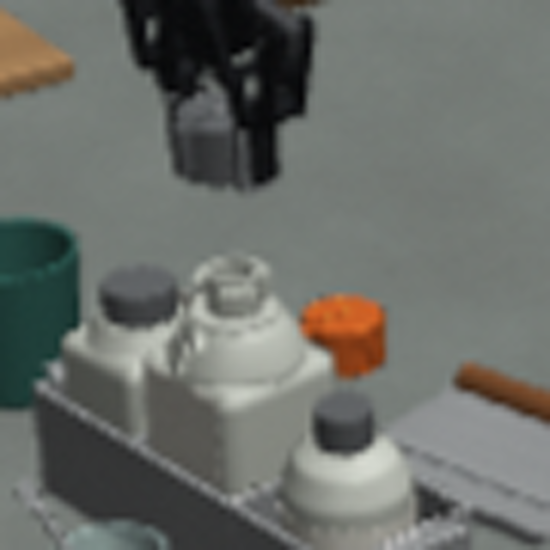

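The cap hangs level in the gripper at (225,140), above the open mouth at (232,275). The bottle stands in its pocket and its neighbours are where they were.

```bash
python3 -c "
from rig import robot
print(robot.finish_job())"
```

```text
the job is handed in; nothing more can be done
None
```

The lye cap was pressed, twisted 63° to the arrow and lifted off; I handed the job in at about 9 s with the gripper holding it level about 6 cm above the open mouth and the bottle in its pocket (no verdict was returned).

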